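# Lay out a plating station around two boxes

### The arm

A 6-joint arm with a two-finger parallel gripper is mounted at the origin on a cart in front of the work surface, level with it; the furniture and walls round the work are solid. World frame = base frame: x ahead of the robot, y to its left, z up, the work surface at z = 0. Lengths are in m, angles in rad, forces in N, time in s.
With the tool pointing down it reaches from about 0.35 to 0.975 m from the base axis. Payload 7.1 kg.
Tool frame: the origin (TCP) lies midway between the tips of the shut fingers; the grasp point (between the pads) lies 19 mm behind it; z points along the fingers, y is the line along which they close (so a half turn about z gives the same grasp; the last joint's range is limited). The gripper opens to 88 mm and grips with 3 to 60 N. Pads are 20 mm wide; open, the fingers measure 115 mm over their backs; the gripper's body (75 mm by 178 mm) begins 61 mm behind the grasp point.
Start: joints at [1.271, 0.423, 1.63, -0, 1.089, -0.019], TCP at [0.173, 0.601, 0.223] pointing down, gripper open.
Joint ranges: [-3, 3], [-0.9, 2.11], [0.09, 2.58], [-1.31, 4.45], [0.11, 2.69], [-2.54, 2.54]. Speed limits (rad/s): [2.39, 2.39, 3.01, 3.14, 3.14, 3.14].

### API

Orientations are given as a unit quaternion [w, x, y, z].
In Python, from station import move_pose, movel, movej, command_gripper, wait, inverse_kinematics, read_camera, camera_info, MotionError, job_done, get_time, get_joint_pos, get_qvel, get_effort, get_tcp_pos, get_ee_rot, get_ft_force, get_ft_torque, get_grip_width, get_finger_force gives the robot as it stands. Calls block until the motion is done:
- move_pose(position, orientation): joint-space move of the TCP to a pose.
- movel(position, frame=None, v=0.15, until_force=None): straight line of the TCP; frame=None keeps the orientation; v is the mean speed in m/s. With until_force (N) it stops when the force on the tool has changed by that much, and returns True; else False.
- movej(angles): joint-space move.
- command_gripper(opening): opening from 0.0 (shut) to 1.0 (fully open); the grip force is fixed at half the most; returns when the fingers have stopped.
- wait(seconds).
- inverse_kinematics(position, orientation): joint angles nearest the present ones, or None.
- read_camera(name): name is "side" or "top"; returns the picture (384x512x3 uint8, red, green, blue); there is no depth.
- camera_info(name): a dict with "intrinsics" (3x3 intrinsics, pixels), "dist" ([k1, k2, p1, p2, k3] as OpenCV has them; the pictures are not rectified), "T" (4x4, takes a point from camera to world coordinates). Camera axes: x right, y up, looking along -z (the intrinsics and any distortion apply to the point x, -y, -z); pixel columns grow to the right and rows downward; lengths in m; the calibration is good to about 2 mm. A picture is of the moment at which its call begins. camera_info takes no time and is no camera call.
A pose or a line that the arm cannot do raises MotionError and nothing moves.
- job_done(): hands the job in; it is judged then, once.
Readings, each from a call of its own:
- get_time(): time.
- get_joint_pos(): joint angles.
- get_qvel(): joint speeds.
- get_effort(): joint torques, N m.
- get_tcp_pos(): TCP position.
- get_ee_rot(): TCP orientation.
- get_ft_force(): force on the tool from outside, world axes, zero at the start.
- get_ft_torque(): the same for the moment, N m.
- get_grip_width(): opening from 0.0 (shut) to 1.0 (fully open).
- get_finger_force(): force on a finger pad.
Only numpy, scipy, OpenCV 4.12 (cv2) and the standard library are available. Lean on these libraries where they do the work, as an engineer would, in place of code of your own. Each camera call takes 0.05 s, during which the arm holds its last target. There are 200 camera calls.

### The job

Lay out the plating station: stand the clear bottle to the left of the cryo box, in line with it and with 100 mm of clear bench between the two; stand the amber bottle in the middle of that gap, and put the stack of petri dishes centrally on top of the cryo box. Lay the timer flat behind the tip box (on the side away from the robot), centred on it and square to it, with a 30 mm gap. Keep the bottles upright and leave the white bottle where it is.

Things in the scene. Friction and masses are not known exactly. Their poses are not given: they have to be found in the camera images.
- cryo_box: Pale grey lidded cryo box, 76 mm square, 52 mm high, flat top; fixed to the bench. Origin: centre of its underside, on the bench. Its +x axis points away from the robot (turned at most about 15 degrees), its +y axis to the left. To the left and in line mean along its +y axis, through its centre.
- tip_box: Pipette-tip box with blue base and clear closed lid over pale tips, 122 mm wide (y) by 84 mm deep (x), 62 mm high; fixed to the bench. Origin on the bench under its centre; the front face is 41 mm before it (-x) and the rear face 43 mm behind it (+x). Its +x axis points away from the robot (turned at most about 9 degrees), +y to the left. Behind means along its +x axis, through its centre.
- clear_bottle: Clear reagent bottle with white cap: body 60 mm in diameter up to 109 mm, cap 37 mm in diameter, 130 mm high in all, about 150 g. Stands loose on the bench; origin: centre of its underside, z up.
- amber_bottle: Small brown (amber) reagent bottle with black cap: body 48 mm in diameter up to 84 mm, cap 31 mm in diameter, 100 mm high in all, about 110 g. Stands loose on the bench; origin: centre of its underside, z up.
- petri_dishes: Two round petri dishes stacked as one rigid piece, 62 mm in diameter, 29 mm high, about 50 g. Lies loose and flat in the open front part of the bench (another dish far back beside the blue mixer is not meant); origin: centre of its underside, z up.
- timer: Flat white bench timer, 62 x 62 mm square, 16 mm thick, about 60 g. Lies loose, face up; origin: centre of its underside, x and y along its sides, z up. It is the timer in the open front part of the bench, not the one far back beside the blue mixer. Any of its four sides may face the tip box.
- white_bottle: White reagent bottle with blue cap, 64 mm in diameter, 125 mm high, loose, among the other things in reach. It is to stay where it stands. Origin: centre of its underside.
- monitor: Computer monitor at the back right, fixed, an obstacle only: its screen is an upright black plate 505 mm wide (y), from 48 to 356 mm above the bench, its front face 80 mm on the robot's side (-x) of the origin, which lies on the bench under its stand. Arms that swing across in front of it must draw in first.

How it is judged:
By the outcome, as a careful person would: the job done as asked, in the order asked, and still so for the second after the job is handed in, with the robot touching nothing.
It also fails if it takes over 136 s, if anything falls off the work surface, if the arm or the gripper's body presses on something with over 40 N, if the wrist force passes 120 N, or if a joint passes its speed limit or range.

## Working session

There is one attempt and no reset: what is moved stays moved. The work goes in short steps, each a Python script; the robot and the scene stay as the last script left them, time stands still between calls to the robot, and variables do not carry over. Pictures are saved under pics/ and viewed, at most 14 in all, crops included, and the job is handed in when it is done.

```bash
ls; mkdir -p pics
python3 - <<'E'
from station import *
import cv2,numpy as np
for n in("top","side"):
    im=read_camera(n); cv2.imwrite(f"pics/{n}0.png",cv2.resize(im[:,:,::-1],(800,600),interpolation=cv2.INTER_CUBIC)); np.save(f"{n}0.npy",im)
    i=camera_info(n); print(n,np.round(i["intrinsics"],1).tolist(),np.round(i["dist"],3),np.round(i["T"],3).tolist())
E
```

```text
pics
top [[408.6, 0.0, 254.0], [0.0, 408.6, 194.3], [0.0, 0.0, 1.0]] [-0.126  0.     0.     0.     0.   ] [[0.013, 0.993, -0.117, 0.426], [-1.0, 0.015, 0.013, 0.048], [0.015, 0.117, 0.993, 1.227], [0.0, 0.0, 0.0, 1.0]]
side [[461.5, 0.0, 247.7], [0.0, 461.5, 192.3], [0.0, 0.0, 1.0]] [-0.077  0.     0.     0.     0.   ] [[0.999, 0.037, -0.023, 0.542], [-0.041, 0.617, -0.786, -1.085], [-0.015, 0.786, 0.618, 0.92], [0.0, 0.0, 0.0, 1.0]]
```

View pics/top0.png

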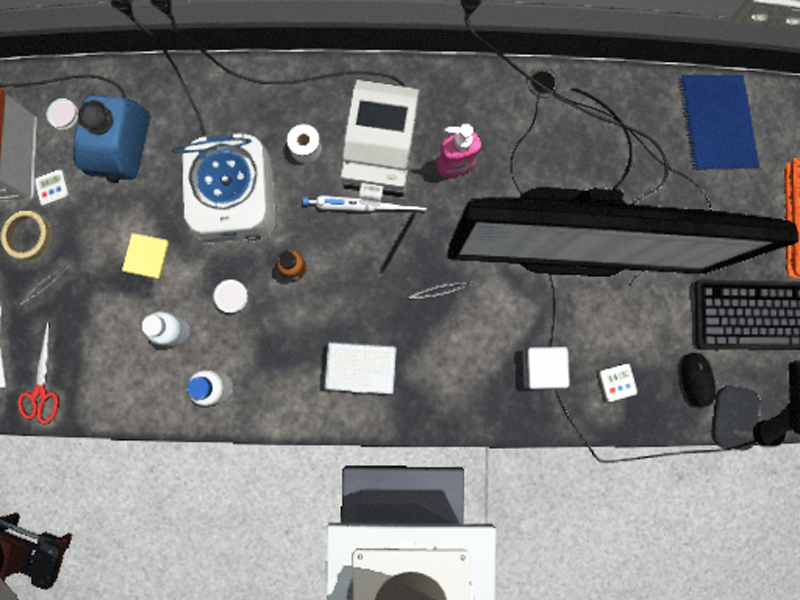

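View pics/side0.png

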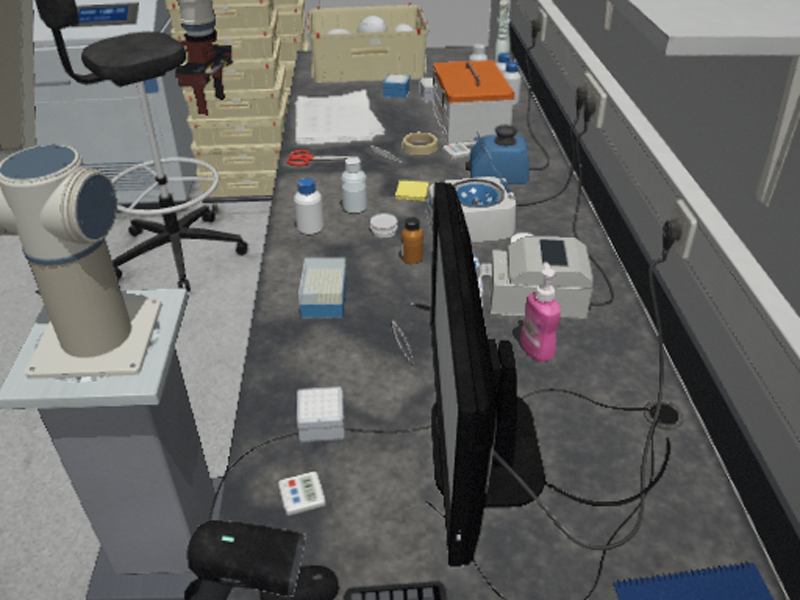

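The top view (800 px) shows the clear bottle at (163,329), white bottle (208,388), dishes (230,296), amber (290,264), tip box (360,368), cryo box (548,368) and timer (618,382). I'll enlarge these for reading.

```bash
cat > h.py <<'E'
import numpy as np,cv2
from station import *
def proj(n,P):
    i=camera_info(n);T=np.array(i["T"]);p=(np.atleast_2d(P)-T[:3,3])@T[:3,:3]
    p=p*[1,-1,-1]
    return cv2.projectPoints(p.reshape(-1,1,3),np.zeros(3),np.zeros(3),np.array(i["intrinsics"],float),np.array(i["dist"],float))[0][:,0]
def unproj(n,uv,z):
    i=camera_info(n);T=np.array(i["T"])
    q=cv2.undistortPoints(np.array(uv,float).reshape(-1,1,2),np.array(i["intrinsics"],float),np.array(i["dist"],float))[:,0]
    d=np.c_[q[:,0],-q[:,1],-np.ones(len(q))]@T[:3,:3].T
    return T[:3,3]+d*((np.atleast_1d(z)-T[2,3])/d[:,2])[:,None]
def crop(im,x0,y0,w,h,s,name=None):
    o=cv2.resize(im[y0:y0+h,x0:x0+w,::-1],None,fx=s,fy=s,interpolation=cv2.INTER_CUBIC).copy()
    for k in range(0,w,10):
        if (x0+k)%10==0:
            cv2.line(o,(k*s,0),(k*s,6),(0,255,255),1); cv2.putText(o,str(x0+k),(k*s,16),0,.35,(0,255,255),1)
    for k in range(0,h,10):
        cv2.line(o,(0,k*s),(6,k*s),(0,255,255),1); cv2.putText(o,str(y0+k),(8,k*s+4),0,.35,(0,255,255),1)
    if name: cv2.imwrite("pics/"+name,o)
    return o
E
python3 - <<'E'
from h import *
t=np.load("top0.npy");s=np.load("side0.npy")
a=crop(t,90,150,110,120,5); 
cv2.imwrite("pics/c1.png",a)
b=np.vstack([crop(t,200,210,60,50,6),crop(t,330,210,60,50,6)]); c=crop(t,370,220,50,50,6);d=np.zeros((600,300,3),np.uint8);d[:300]=c
cv2.imwrite("pics/c2.png",np.hstack([b,d]))
e=crop(s,180,90,100,120,5);f=np.zeros((600,300,3),np.uint8);f[:]=crop(s,170,240,60,120,5)[:600]
cv2.imwrite("pics/c3.png",np.hstack([e,f]))
E
```

```text
(no output)
```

View pics/c1.png

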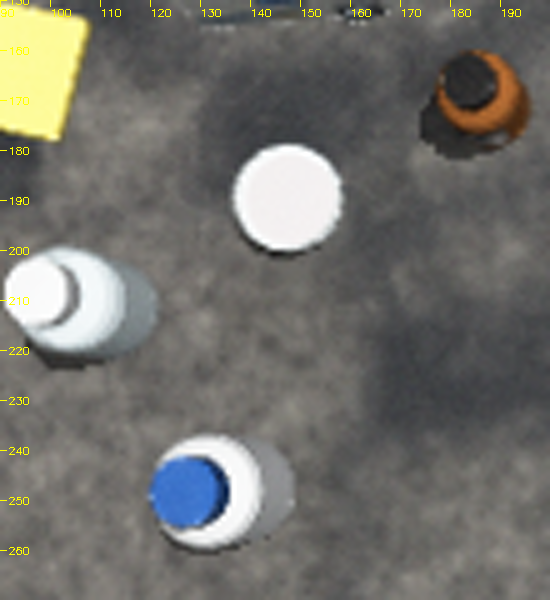

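View pics/c2.png

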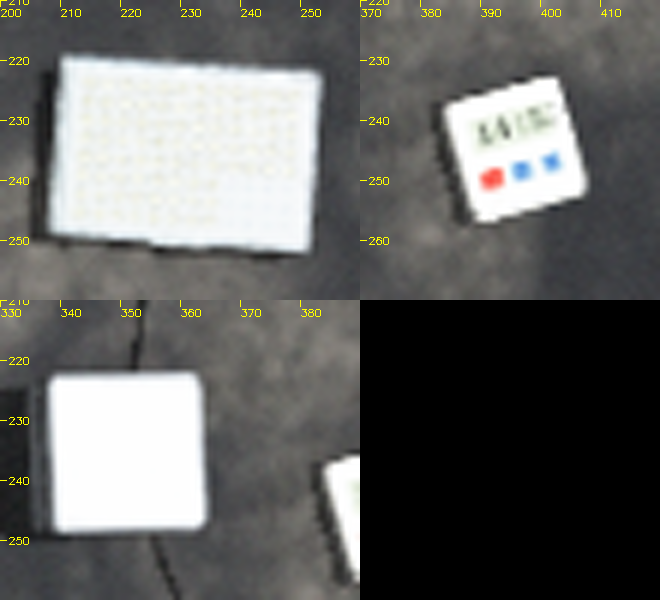

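View pics/c3.png

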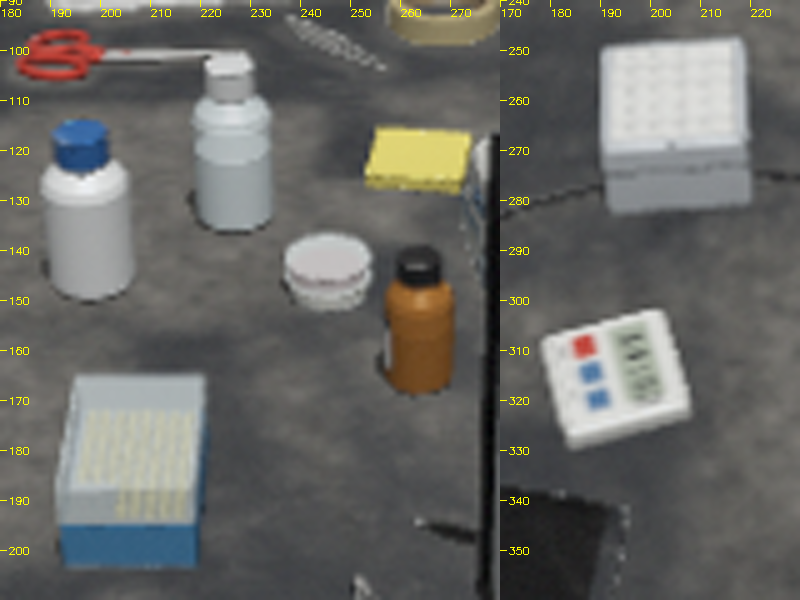

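The crops show the caps, dish, boxes and timer corners clearly (timer turned about 15°). Computing positions from both cameras.

Run:
```python
from h import *
def px(l,s,ox,oy,sx=0,sy=0): a=np.array(l,float)-[sx,sy]; return (a+.5)/s-.5+[ox,oy]
np.set_printoptions(precision=4,suppress=True)
for k,p,q,z in(("clear",(37,292),(230,61),.13),("dish",(288,197),(328,257),.029),("amber",(470,80),(418,255),.1),("white",(188,491),(80,129),.125)):
    print(k,unproj("top",px([p],5,90,150),z)[0],unproj("side",px([q],5,180,90),z)[0])
def box(k,n,uv,z):
    P=unproj(n,uv,z)[:,:2];e=P[[1,2,3,0]]-P
    print(k,n,P.mean(0),np.linalg.norm(e,axis=1),np.degrees(np.arctan2(e[:,1],e[:,0]))%90)
box("tip","top",px([(62,57),(321,72),(309,252),(48,236)],6,200,210),.062)
box("tip","side",px([(75,375),(206,375),(196,523),(57,523)],5,180,90),.062)
box("cryo","top",px([(50,74),(201,73),(206,229),(54,232)],6,330,210),.052)
box("timer","top",px([(84,104),(195,76),(227,190),(121,222)],6,370,220),.016)
box("cryo","side",px([(601,49),(743,37),(749,162),(604,168)],5,170,240,500),.052)
box("timer","side",px([(541,341),(663,310),(691,405),(568,437)],5,170,240,500),.016)
```

```text
clear [0.5118 0.4608 0.13  ] [0.5129 0.4672 0.13  ]
dish [0.5789 0.3489 0.029 ] [0.5795 0.3504 0.029 ]
amber [0.6375 0.2309 0.1   ] [0.6369 0.2346 0.1   ]
white [0.4058 0.3732 0.125 ] [0.4055 0.3797 0.125 ]
tip top [0.4458 0.0973] [0.1233 0.0852 0.1235 0.0848] [87.5349 86.9532 87.3651 86.8481]
tip side [0.4483 0.082 ] [0.0859 0.1555 0.0837 0.1559] [86.3481 88.0587 86.5853 88.858 ]
cryo top [ 0.4509 -0.2507] [0.0745 0.0754 0.0746 0.076 ] [0.9333 1.218  1.3835 1.1393]
timer top [ 0.4243 -0.3975] [0.0598 0.0593 0.0577 0.0616] [13.8384 15.3648 16.0018 17.2918]
cryo side [ 0.4525 -0.2569] [0.0752 0.0886 0.0726 0.0841] [3.7619 2.3997 0.2306 4.1897]
timer side [ 0.4261 -0.3983] [0.0608 0.0589 0.059  0.0587] [15.3543 14.8451 15.1447 16.537 ]
```

```bash
cat >> h.py <<'E'
def quat(deg):
    a=np.radians(deg)/2; return [0.,float(np.cos(a)),float(np.sin(a)),0.]
def go(x,y,z,deg):   # joint move, of the two equal grasps the one with less wrist turn
    best=None
    for d in(deg,deg+180):
        j=inverse_kinematics([x,y,z],quat(d))
        if j is not None and (best is None or abs(j[5])<abs(best[5])): best=j
    assert best is not None,(x,y,z,deg)
    movej(best)
def at(z,v=.15,**k):
    p=get_tcp_pos(); return movel([p[0],p[1],z],v=v,**k)
def pick(x,y,z,deg,up=.24,above=None):
    go(x,y,above or z+.12,deg); command_gripper(1.0); at(z); command_gripper(0.0)
    print("grip mm",get_grip_width()*88,"F",get_finger_force()); at(up,.25)
def place(x,y,z,deg,up=.24,pre=.05):
    go(x,y,z+pre,deg); at(z+.006,.1); c=at(z-.001,.03,until_force=3); print("contact",c,get_tcp_pos(),get_time())
    command_gripper(1.0); at(up,.2)
def snap(name,n="top"):
    im=read_camera(n); np.save(name+".npy",im); return im
E
python3 - <<'E'
from h import *
pick(.512,.462,.066,0)
go(.448,.15,.26,0)
place(.4477,-.0835,.066,0)
go(.45,.2,.26,0)
im=snap("t1"); a=crop(im,200,170,200,110,4); s=snap("s1","side");b=crop(s,180,150,100,150,4)
cv2.imwrite("pics/t1.png",a);print(get_time())
E
```

```text
grip mm 59.43413018770248 F 29.999696910381317
contact True [ 0.4490286  -0.08357801  0.06616702] 8.3667
12.2917
```

View pics/t1.png

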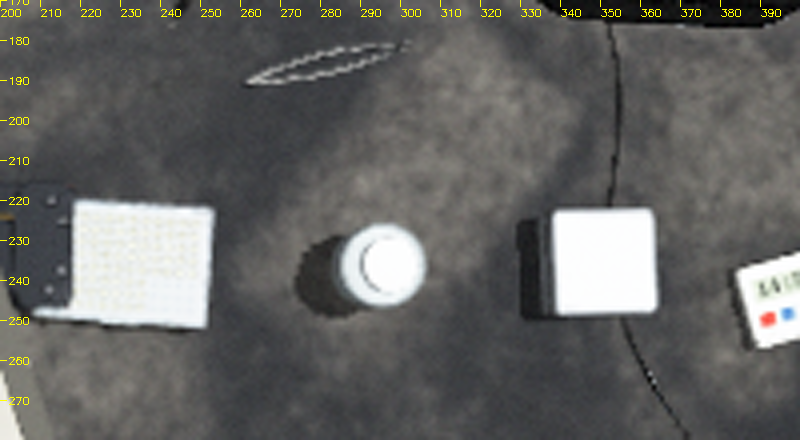

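The clear bottle stands at about crop (388,264), upright, between the two boxes. Carry on with a number check of it, then the amber bottle.

Run:
```python
from h import *
print("clear",unproj("top",[[(388.5)/4-.5+200,(264.5)/4-.5+170]],.13))
pick(.6372,.2325,.051,0)
go(.46,.18,.26,45)
place(.4494,-.1635,.051,90,up=.26,pre=.12)
go(.45,.15,.26,90)
im=snap("t2"); a=crop(im,260,200,110,60,7); s=snap("s2","side");b=np.zeros((480,770,3),np.uint8)
cv2.imwrite("pics/t2.png",a);cv2.imwrite("pics/s2.png",crop(s,180,190,80,95,6));print(get_time())
```

```text
clear [[ 0.44593042 -0.0831095   0.13      ]]
grip mm 47.68891263242156 F 29.982904493808746
contact True [ 0.45128164 -0.16366919  0.05076253] 20.8833
24.1583
```

View pics/t2.png

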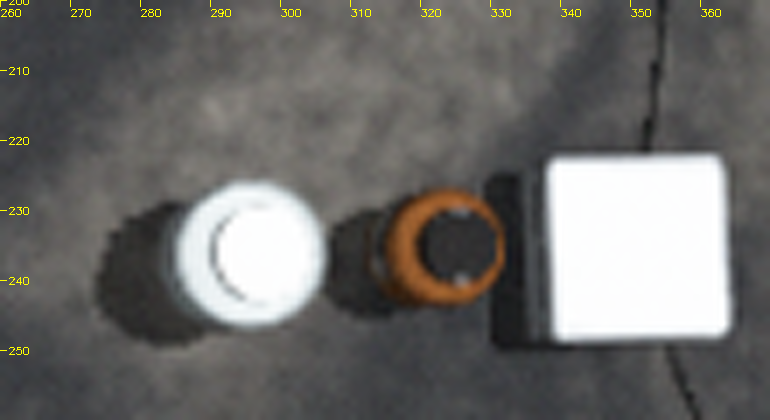

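View pics/s2.png

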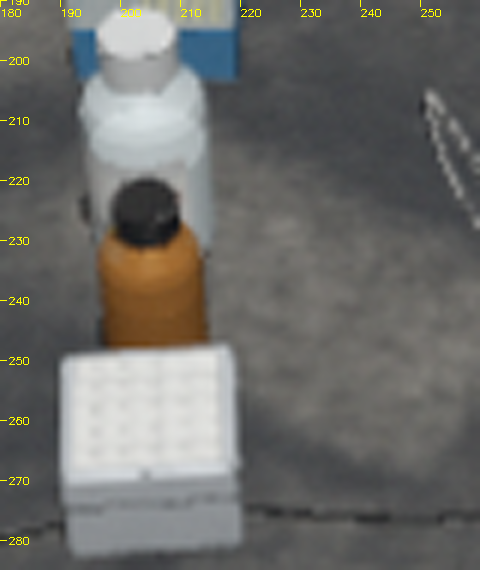

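Run:
```python
from h import *
np.set_printoptions(precision=4,suppress=True)
def px(l,s,ox,oy): return (np.array(l,float)+.5)/s-.5+[ox,oy]
P=unproj("top",px([(549,156),(720,154),(731,338),(555,342)],7,260,200),.052)[:,:2]
e=P[[1,2,3,0]]-P;print("cryo top",P.mean(0),np.degrees(np.arctan2(e[:,1],e[:,0]))%90)
print("clear,amber top",unproj("top",px([(258,254),(459,249)],7,260,200),[.13,.1]))
print("body sides top: amber", unproj("top",px([(446,246)],7,260,200),.084))
print("clear,amber side",unproj("side",px([(136,32),(147,197)],6,180,190),[.13,.1]))
Q=unproj("side",px([(62,362),(233,346),(72,555),(241,545)],6,180,190),[.052,.052,0,0]);print("cryo side corners (left-face top, right-face bottom)",Q,
 np.degrees(np.arctan2((Q[1]-Q[0])[1],(Q[1]-Q[0])[0])),np.degrees(np.arctan2((Q[3]-Q[2])[1],(Q[3]-Q[2])[0])), Q.mean(0))
```

```text
cryo top [ 0.4508 -0.2505] [1.2207 2.8485 1.5484 1.5417]
clear,amber top [[ 0.4453 -0.0826  0.13  ]
 [ 0.4486 -0.166   0.1   ]]
body sides top: amber [[ 0.45   -0.1638  0.084 ]]
clear,amber side [[ 0.4467 -0.085   0.13  ]
 [ 0.4521 -0.1653  0.1   ]]
cryo side corners (left-face top, right-face bottom) [[ 0.4129 -0.2182  0.052 ]
 [ 0.4881 -0.2123  0.052 ]
 [ 0.416  -0.2841 -0.    ]
 [ 0.4892 -0.2821  0.    ]] 4.487902561379593 1.549467587097906 [ 0.4515 -0.2492  0.026 ]
```

Both bottles lie within about 2 mm of their targets in both views. Next, the dishes.

Run:
```python
from h import *
pick(.579,.3495,.005,0)
go(.44,.15,.26,45); go(.4505,-.2503,.15,90); print(get_tcp_pos())
place(.4505,-.2503,.0575,90,up=.22,pre=.09)
go(.40,-.27,.22,45)
go(.4255,-.398,.14,15.4); s=snap("s3","side"); 
pick(.4255,-.398,.004,15.4,up=.22)
im=snap("t3")
go(.40,-.2,.24,15.4); go(.40,.05,.24,-2.8)
im=snap("t3")
cv2.imwrite("pics/t3.png",crop(im,270,190,130,80,6));print(get_time(),get_grip_width()*88)
```

```text
grip mm 62.678549455257475 F 30.00066965818405
[ 0.4508459  -0.24985711  0.15012807]
contact True [ 0.45157636 -0.25017309  0.05709555] 33.0667
grip mm 61.92556814866628 F 30.00104248523712
41.85 61.76774930354036
```

View pics/t3.png

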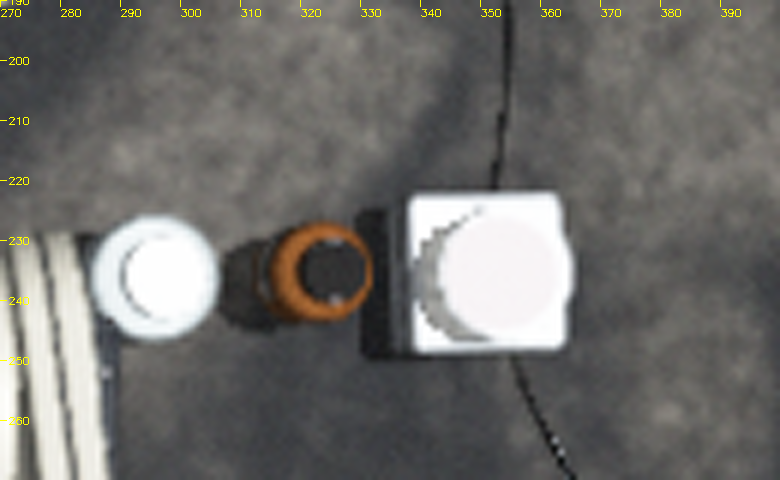

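The dishes sit on the cryo box, their disc centred at about crop (506,274), perhaps 2–3 mm right of centre. Place the timer, then check both numerically.

Run:
```python
from h import *
np.set_printoptions(precision=4,suppress=True)
def px(l,s,ox,oy): return (np.array(l,float)+.5)/s-.5+[ox,oy]
print("dish",unproj("top",px([(506,274)],6,270,190),.081))
go(.549,.0925,.15,-2.8); print(get_tcp_pos())
place(.549,.0925,.0045,-2.8,up=.24,pre=.1)
go(.40,.30,.26,0)
im=snap("t4");s=snap("s4","side")
a=np.zeros((600,800,3),np.uint8)
a[:540,:420]=crop(im,200,175,70,90,6);c=crop(s,185,210,63,80,6);a[:480,420:]=c[:,:380]
cv2.imwrite("pics/t4.png",a);print(get_time())
```

```text
dish [[ 0.4493 -0.2519  0.081 ]]
[0.548  0.0922 0.1499]
contact True [0.5485 0.0922 0.0043] 44.275Traceback (most recent call last):
  File "<stdin>", line 10, in <module>
ValueError: could not broadcast input array from shape (480,378,3) into shape (480,380,3)
```

Run:
```python
from h import *
im=np.load("t4.npy");s=np.load("s4.npy")
a=np.zeros((600,800,3),np.uint8)
a[:540,:420]=crop(im,200,175,70,90,6);a[:480,420:798]=crop(s,185,210,63,80,6)
cv2.imwrite("pics/t4.png",a);print(get_time())
```

```text
47.3167
```

View pics/t4.png

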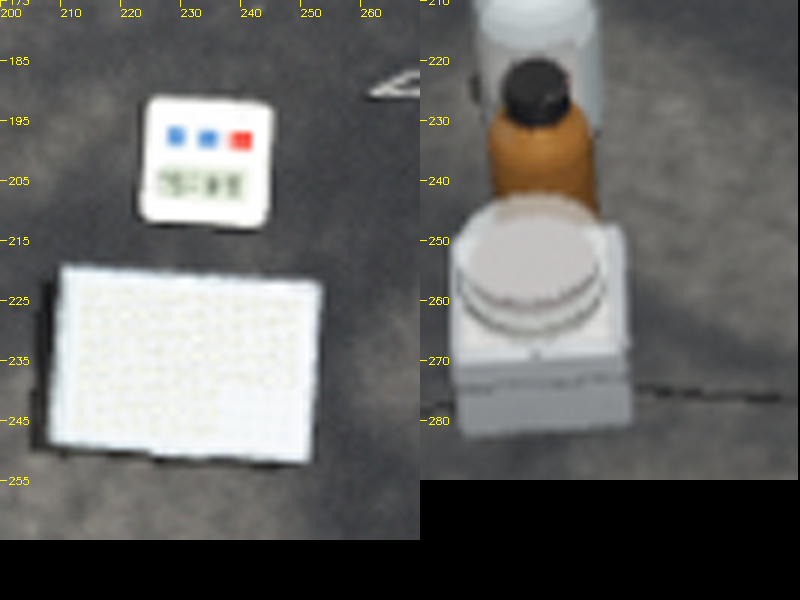

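The timer lies square behind the tip box (corners about (147,96)–(266,229) in the crop), and the dishes sit on the cryo box. Checking numbers.

Run:
```python
from h import *
np.set_printoptions(precision=4,suppress=True)
def px(l,s,ox,oy): return (np.array(l,float)+.5)/s-.5+[ox,oy]
C={}
for k,uv,z in(("timer",[(147,96),(273,103),(266,229),(141,222)],.016),("tip",[(62,265),(321,282),(309,463),(48,444)],.062)):
    P=unproj("top",px(uv,6,200,175),z)[:,:2];e=P[[1,2,3,0]]-P;C[k]=P.mean(0)
    print(k,P.mean(0),(np.degrees(np.arctan2(e[:,1],e[:,0]))%90-90).round(2),np.linalg.norm(e,axis=1))
a=np.radians(-2.9);d=C["timer"]-C["tip"];print("along",d@[np.cos(a),np.sin(a)]-.042-.031,"across",d@[-np.sin(a),np.cos(a)])
print("dish side",unproj("side",px([(114,250)],6,185,210),.081))
# tip box foot in first side view: front-bottom edge of the -y face at z=0
print("tip foot right face",unproj("side",px([(61,566),(197,566)],5,180,90),0.))
```

```text
timer [0.5464 0.0903] [-2.35 -2.26 -2.36 -1.48] [0.0628 0.0629 0.062  0.0629]
tip [0.4461 0.0973] [-2.91 -3.03 -3.29 -3.15] [0.1234 0.0857 0.1236 0.0848]
along 0.027545907158453488 across -0.0018873320682041587
dish side [[ 0.4523 -0.2538  0.081 ]]
tip foot right face [[0.3994 0.0417 0.    ]
 [0.4851 0.0367 0.    ]]
```

The timer gap reads about 28 mm, and the timer is about 0.7° off square. I'll shift it slightly; the rest is within about 2 mm.

Run:
```python
from h import *
np.set_printoptions(precision=4,suppress=True)
go(.547,.0915,.12,-2.5); command_gripper(1.0); at(.0045); command_gripper(0.0); at(.03)
p=get_tcp_pos(); print(p)
place(.549,.0928,.0045,-3.2,up=.24,pre=.03)
go(.40,.30,.26,0); wait(.5)
im=snap("t5");s=snap("s5","side")
a=np.zeros((600,800,3),np.uint8)
a[:540,:420]=crop(im,200,175,70,90,6);a[:480,420:798]=crop(s,185,210,63,80,6)
cv2.imwrite("pics/t5.png",a);print(get_time())
```

```text
[0.5481 0.0928 0.0304]
contact True [0.549  0.0928 0.0047] 51.3167
54.85
```

View pics/t5.png

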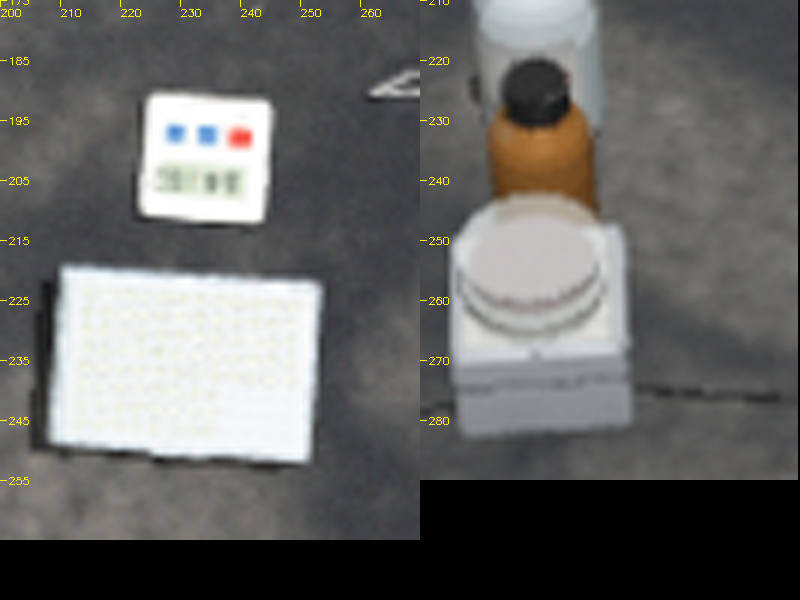

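The timer's edges moved about 3 crop pixels back (corners about (147,93)–(265,225)), so the gap is close to 29 mm and it is square; everything else is unchanged. Handing in.

```bash
python3 -c "
from station import *
print(job_done())"
```

```text
the job is handed in; nothing more can be done
None
```

The plating station is laid out and handed in (last clock reading 54.9 s of the 136 s allowed). By my camera readings the clear bottle is within about 1–3 mm of its target, the amber bottle, dishes and timer gap (about 29 mm) are 1–3 mm off, the timer was re-squared by eye, and I never moved the white bottle.

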